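Slide the inked block up the proofing bed

ROBOT

A 6-joint arm with a two-finger parallel gripper is mounted at the origin on a cart in front of the work surface, level with it; the furniture and walls round the work are solid. World frame = base frame: x ahead of the robot, y to its left, z up, the work surface at z = 0. Lengths are in m, angles in rad, forces in N, time in s.
With the tool pointing down it reaches from about 0.35 to 0.725 m from the base axis. Payload 6 kg.
Tool frame: the origin (TCP) lies between the finger pads; the fingertips stand r.nose_length ahead of it and the grasp point (between the pads) lies 11 mm behind it (r.nose_length is the distance from the TCP to the fingertips, in m); z points along the fingers, y is the direction in which the jaws open and shut (so a half turn about z gives the same grasp; the last joint's range is limited). The gripper opens to 85 mm and grips with 20 to 120 N. Pads are 22 mm wide; open, the fingers measure 114 mm over their backs; the gripper's body (76 mm by 85 mm) begins 54 mm behind the grasp point. The pads swing forward as they close: fully open they stand 13 mm farther back than shut.
Start: joints at [-0.887, 0.04, 0.085, 0, -1.615, -0.334], TCP at [0.206, -0.564, 0.239] pointing down, gripper open.
Joint ranges: [-2.56, 2.56], [-1.29, 2.01], [-1.08, 1.49], [-3.29, 1.98], [-2.81, -0.18], [-2.99, 2.99]. Speed limits (rad/s): [2.57, 2.57, 3.01, 3.14, 3.14, 3.14].

INTERFACE

Orientations are given as a unit quaternion [w, x, y, z].
In Python, from cell import r gives the robot as it stands.
- The arm moves only by the tool move_arm, never from a script. Its argument "motion" is one flat list of numbers, 6 for each row, row after row: the shift along the tool's x, y, z in m, then the turn, a rotation vector about the tool's x, y, z in rad. A call has 1 to 20 rows; each row shifts and turns the commanded pose from where the row before left it, along the tool's axes as they then stand; what a row does not reach is not made up. A row lasts 1/12 s, in which the tool goes at most 41.7 mm and 7.16 degrees, less where a joint would pass 70% of its speed; a pose out of reach is approached as far as the arm can. A call is refused whole if a number of a shift passes 0.0417 or a number of a turn 0.125, either way. A call with a gripper value outside its range is refused whole. "claw" is the finger opening in m, from 0 to 0.0854, set as the call begins (left out, the last holds). The fingers move at their own pace and stop on an object; "grip_force" is the grip in N (left out, the last holds). Time passes only in rows, so rows that do not move let the fingers close. It gives the time, the measured TCP pose, the force and the opening at its end, in the units of the state.
- r.read_state(): the state, without advancing time (a new reading comes with each control period).
- r.camera(name): name is "scene" or "top" or "wrist"; returns a dict with "image" (400x640x3 uint8, red, green, blue), "fx", "fy", "cx", "cy" (pixels), "T" (4x4, takes a point from camera to world coordinates). Camera axes: x right, y up, looking along -z (the intrinsics and any distortion apply to the point x, -y, -z); pixel columns grow to the right and rows downward; lengths in m; the calibration is good to about 2 mm. A picture is of the moment at which its call begins. There is no depth.
- r.job_done(): hands the job in, once; it reports no verdict.
The state is a dict: "t": time; "joint_pos": joint angles; "joint_vel": joint speeds; "joint_efforts": joint torques, N m; "eef_pos": TCP position; "orientation": TCP orientation; "contact_force": force on the tool from outside, world axes, zero at the start; "torque": the same for the moment, N m; "width": finger opening in m.
Only numpy, scipy, OpenCV 4.12 (cv2) and the standard library are available. Lean on these libraries where they do the work, as an engineer would, in place of code of your own. Each camera call takes 0.05 s, during which the arm holds its last target.

TASK

Push the wood-mounted lino block along the proofing bed, in between the two steel guide rails and on until its leading end sits square against the brass stop at the far end of the lane. Its edges are inky and the rails are clean, so neither the block nor the gripper may touch either rail. Push it with the fingers only, never lift or tip it, leave the tin, the gouge and the clip where they are, and finish with the arm clear of everything.

Things in the scene. Friction and masses are not known exactly. Their poses are not given: they have to be found in the camera images.
- bed: Fixed grey bed plate, 170 (x) by 390 (y) by 8 mm thick. Origin: centre of its underside, on the worktop. Its +y is the lane's direction, from the open feed end (y = -195 mm) to the brass stop, roughly to the robot's left; +x points roughly away from the robot. Lane centre line: x = 0. Rails run from y = -15 mm (the mouth, a thin white line) to y = +175 mm, the face of the stop (24 mm high).
- rail_near: Steel guide rail on the robot's side, fixed on the bed, 14 mm wide, 190 mm long, 14 mm high above the plate (its top is 22 mm above the worktop). Origin: centre of its underside, at bed x = -62 mm, y = +80 mm; inner face at bed x = -55 mm. Axes as the bed's. Must not be touched.
- rail_far: The same rail on the side away from the robot: origin at bed x = +62 mm, y = +80 mm, inner face at bed x = +55 mm. The clear lane between the rails is 110 mm wide. Must not be touched.
- block: Loose wood block, grey lino top with blue leaf: 90 (its x) by 120 (its y) by 44 mm high, 0.3-0.65 kg, flat sides. Origin: centre of its underside. Starts on the bed before the mouth, up to 25 mm off centre and turned up to 0.25 rad, +y roughly along the lane. 10 mm of room each side when centred. Stops when no longer pushed; turns flat to two spread fingertips. At the stop: bed y = +115 mm.
- tin: Loose ink tin, dark lid, red and yellow splashes, 70 mm across, 61 mm high, standing on the far side of the lane. Origin: centre of its underside. Leave alone.
- gouge: Loose lino gouge with orange-brown wooden handle, 108 x 25 x 19 mm, lying on the robot's side of the lane. Origin: centre of its underside. Leave alone.
- clip: Loose light grey bulldog clip, 26 x 50 x 35 mm, on the robot's side of the lane. Origin: centre of its underside. Leave alone.
There are look-alikes about, which are no part of the job. Leave any purple or red look-alike of the block alone.

How it is judged:
By the outcome, as a careful person would: the job done as asked, in the order asked, and still so for the second after the job is handed in, with the robot touching nothing.
It also fails if it takes over 67 s, if anything falls off the work surface, if the arm or the gripper's body presses on something with over 40 N, if the wrist force passes 120 N, or if a joint passes its speed limit or range.

## Working session

There is one attempt and no reset: what is moved stays moved. The work goes in short steps, Python scripts to look and compute and a tool call to move; the robot and the scene stay as the last step left them, time stands still between calls to the robot, and variables do not carry over. Pictures are saved under pics/ and viewed, and the job is handed in when it is done.

Besides the shell and the picture viewer there is one more tool, called as name(argument=value, ...), one argument or row to a line, values as JSON. move_arm: Moves the arm, as the interface text tells. Its arguments: {"type":"object","properties":{"motion":{"type":"array","items":{"type":"number"}},"claw":{"type":"number"},"grip_force":{"type":"number"}},"required":["motion"]}

```bash
ls; mkdir -p pics
python3 - <<'E'
from cell import r
import cv2
s=r.read_state(); print(s, r.nose_length)
for n in("scene","top","wrist"):
    c=r.camera(n); cv2.imwrite(f"pics/{n}0.png",c["image"][:,:,::-1]); print(n,c["fx"],c["fy"],c["cx"],c["cy"],c["T"].round(4).tolist(),[k for k in c])
E
```

```text
pics
{'t': 0.0, 'joint_pos': array([-8.87298806e-01,  4.08113015e-02,  8.38110128e-02, -5.03041385e-04,
       -1.61550942e+00, -3.33702843e-01]), 'joint_vel': array([-0.0017502 , -0.00115854,  0.00026344, -0.00098602,  0.00015342,
        0.00133187]), 'joint_efforts': array([-9.98269716e-04, -3.68210649e+01,  3.47403896e+01,  6.93205386e+00,
       -5.55983992e-03, -5.72793908e-06]), 'eef_pos': array([ 0.20560386, -0.56333111,  0.23827154]), 'orientation': array([-1.97695864e-04, -1.74017833e-01,  9.84742097e-01,  8.70617770e-04]), 'contact_force': array([1.1146418 , 0.00770522, 0.09246708]), 'torque': array([-0.01682376, -0.01633999,  0.01368754]), 'width': 0.08523315549944288} 0.008
scene 376.6457741423168 376.6457741423168 318.14168454229053 201.58050132955964 [[-0.8891, 0.2051, -0.4092, 0.1951], [-0.4573, -0.439, 0.7734, 0.6544], [-0.021, 0.8748, 0.4841, 0.4921], [0.0, 0.0, 0.0, 1.0]] ['image', 'fx', 'fy', 'cx', 'cy', 'T']
top 456.9023640944651 456.9023640944651 320.93298727012393 200.83620561336832 [[0.0277, 0.9805, -0.1948, 0.3], [-0.9993, 0.0225, -0.0288, -0.0464], [-0.0239, 0.1955, 0.9804, 1.2213], [0.0, 0.0, 0.0, 1.0]] ['image', 'fx', 'fy', 'cx', 'cy', 'T']
wrist 305.79900067652756 305.79900067652756 320.61654958803126 206.1221526110336 [[-0.3416, -0.9068, -0.2469, 0.1425], [0.9399, -0.3291, -0.0913, -0.5859], [0.0015, -0.2633, 0.9647, 0.3733], [0.0, 0.0, 0.0, 1.0]] ['image', 'fx', 'fy', 'cx', 'cy', 'T']
```

View pics/scene0.png

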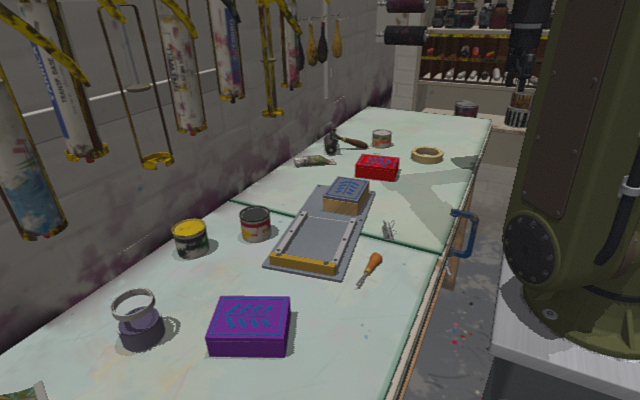

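View pics/top0.png

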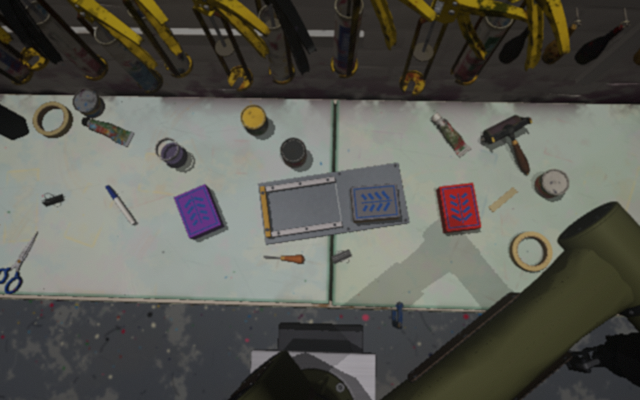

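View pics/wrist0.png

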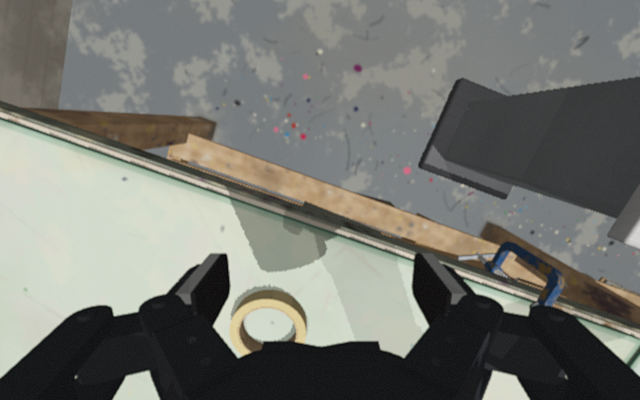

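Block candidates in the top view: purple at (200,212), red at (460,208), and wood with a grey top and blue leaf on the bed at (375,203). The last one fits the description. I'll confirm it in an enlarged crop.

Run:
```python
import cv2
a=cv2.imread("pics/top0.png")
cv2.imwrite("pics/topc.png",cv2.resize(a[150:280,245:425],None,fx=4.4,fy=4.4,interpolation=cv2.INTER_CUBIC))
a=cv2.imread("pics/scene0.png")
cv2.imwrite("pics/scc.png",cv2.resize(a[165:300,230:420],None,fx=4.2,fy=4.2,interpolation=cv2.INTER_CUBIC))
```

```text
(no output)
```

View pics/topc.png

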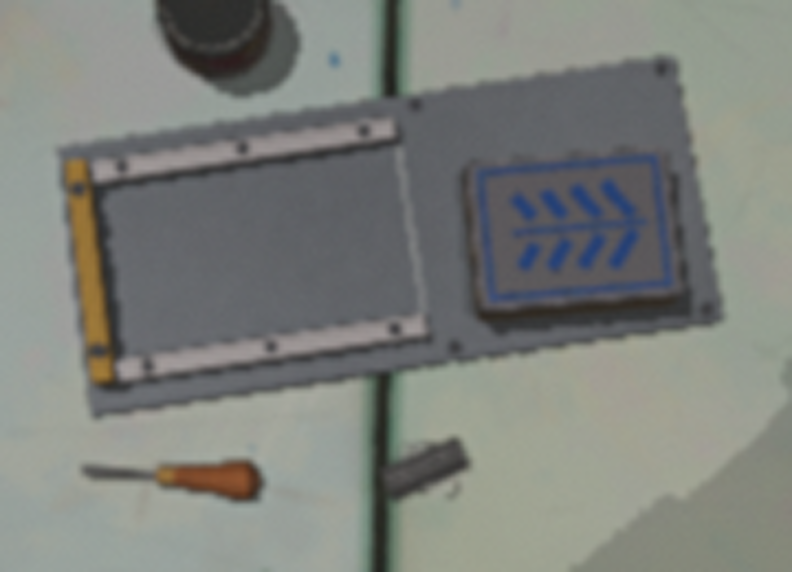

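View pics/scc.png

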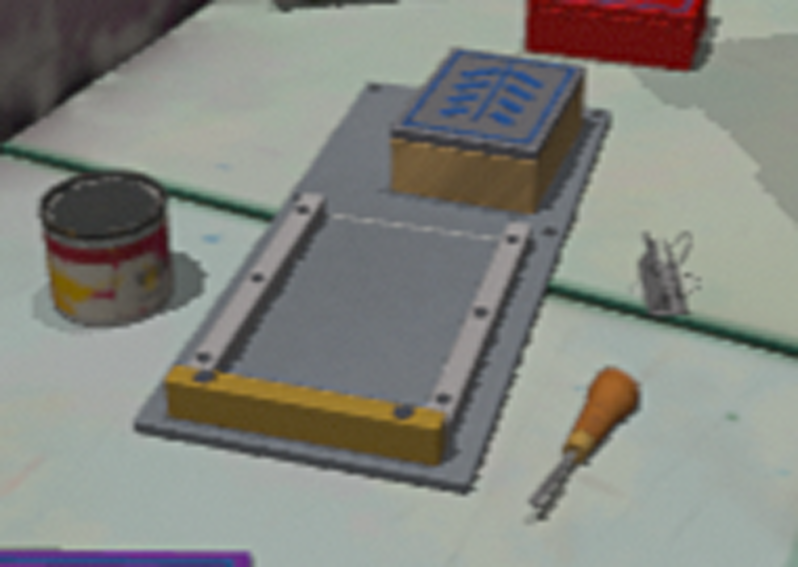

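The crops confirm it: wood sides, grey top with a blue leaf, at about (375,203). Bed corners in the crop are near (60,150), (675,60), (718,320) and (95,415). Next is a first measurement.

```bash
cat > h.py <<'E'
import numpy as np, cv2
from scipy.spatial.transform import Rotation as R
def cast(c,uv,z):
    uv=np.atleast_2d(np.array(uv,float))
    d=np.c_[(uv[:,0]-c["cx"])/c["fx"],-(uv[:,1]-c["cy"])/c["fy"],-np.ones(len(uv))]@c["T"][:3,:3].T
    o=c["T"][:3,3]; return o+d*((z-o[2])/d[:,2])[:,None]
def proj(c,P):
    P=np.atleast_2d(P); q=(P-c["T"][:3,3])@c["T"][:3,:3]
    return np.c_[c["cx"]+c["fx"]*q[:,0]/-q[:,2], c["cy"]+c["fy"]*q[:,1]/q[:,2]]
def fit2(A,B): # rigid 2d: B = R A + t
    ca,cb=A.mean(0),B.mean(0); H=(A-ca).T@(B-cb); th=np.arctan2(H[0,1]-H[1,0],H[0,0]+H[1,1])
    M=np.array([[np.cos(th),-np.sin(th)],[np.sin(th),np.cos(th)]]); t=cb-M@ca
    return th,t,M,np.abs(B-(A@M.T+t)).max()
E
python3 - <<'E'
from h import *; from cell import r
c=r.camera("top"); s=4.4
f=lambda L:[((x+.5)/s-.5+245,(y+.5)/s-.5+150) for x,y in L]
bedpx=f([(60,150),(675,60),(718,320),(95,415)])
B=cast(c,bedpx,.008)[:,:2]; A=np.array([(.085,.195),(.085,-.195),(-.085,-.195),(-.085,.195)])
th,t,M,e=fit2(A,B); print("bed top",th,t,e*1e3)
def block(c,th,t,M,name):
    im=c["image"]; hsv=cv2.cvtColor(im,cv2.COLOR_RGB2HSV)
    m=cv2.inRange(hsv,(105,90,40),(125,255,255))
    n,l,st,ce=cv2.connectedComponentsWithStats(m)
    print(name,[(st[i][:5].tolist()) for i in range(1,n) if st[i][4]>15])
block(c,th,t,M,"top")
c2=r.camera("scene"); block(c2,th,t,M,"scene")
E
```

```text
bed top 0.17310714616820902 [ 0.53607233 -0.04234576] 4.7019762538220435
top [[354, 185, 40, 12, 54], [106, 186, 11, 12, 55], [198, 187, 10, 11, 19], [363, 191, 28, 20, 91], [368, 193, 6, 7, 20], [375, 192, 7, 8, 26], [361, 194, 6, 6, 20], [184, 197, 19, 11, 65], [187, 203, 18, 12, 63], [376, 203, 7, 8, 26], [363, 205, 5, 6, 19], [370, 204, 5, 7, 21], [356, 206, 42, 12, 63], [212, 209, 6, 16, 22], [200, 210, 7, 4, 21], [190, 213, 6, 7, 23], [203, 216, 6, 4, 18], [193, 220, 5, 6, 18], [0, 268, 10, 16, 59], [5, 272, 16, 22, 89], [397, 304, 5, 18, 60], [392, 311, 4, 10, 30]]
scene [[225, 9, 8, 35, 103], [232, 62, 4, 9, 27], [52, 98, 17, 40, 150], [326, 177, 15, 18, 31], [335, 179, 24, 14, 114], [351, 181, 16, 18, 33], [452, 210, 20, 8, 86], [453, 220, 25, 38, 221], [210, 297, 76, 39, 374], [223, 303, 49, 25, 257], [252, 304, 11, 9, 45], [264, 305, 9, 8, 37], [237, 317, 10, 11, 58], [250, 318, 9, 10, 51], [261, 318, 9, 9, 46]]
```

Run:
```python
from h import *; from cell import r
c=r.camera("top"); im=c["image"]; hsv=cv2.cvtColor(im,cv2.COLOR_RGB2HSV)
m=cv2.inRange(hsv,(105,90,40),(125,255,255)); k=np.zeros_like(m); k[175:230,340:412]=1; m*=k
ys,xs=np.nonzero(m); P=cast(c,np.c_[xs,ys],.052)
rc=cv2.minAreaRect((P[:,:2]*1e3).astype(np.float32)); print("frame",rc)
# rails/white+brass: mouth line & rails
b=cv2.inRange(hsv,(15,120,90),(30,255,255)); k=np.zeros_like(m); k[170:250,250:285]=1; b*=k
ys,xs=np.nonzero(b); Q=cast(c,np.c_[xs,ys],.032); print("brass",len(xs),cv2.minAreaRect((Q[:,:2]*1e3).astype(np.float32)))
# bed edge lines: grey plate mask (low sat, mid dark)
w=cv2.inRange(hsv,(0,0,60),(180,60,130)); k=np.zeros_like(m); k[155:250,250:415]=1
cv2.imwrite("pics/w.png",cv2.resize((w*k)[150:260,245:420],None,fx=4,fy=4))
rl=cv2.inRange(hsv,(0,0,140),(180,30,255))*k
n,l,st,ce=cv2.connectedComponentsWithStats(rl)
for i in range(1,n):
    if st[i][4]>60:
        ys,xs=np.nonzero(l==i); Q=cast(c,np.c_[xs,ys],.022); print("w",st[i],cv2.minAreaRect((Q[:,:2]*1e3).astype(np.float32)))
```

```text
frame ((534.4859619140625, -152.72816467285156), (78.58837127685547, 106.49088287353516), 6.374817848205566)
brass 217 ((505.0150451660156, 136.02149963378906), (134.5054931640625, 13.169475555419922), 10.037806510925293)
w [ 250  155   80   95 2710] ((535.8717041015625, 75.55558776855469), (257.44671630859375, 216.62852478027344), 1.3907140493392944)
w [ 336  155   79   95 3067] ((540.8084106445312, -157.07179260253906), (206.39991760253906, 261.030029296875), 89.86016845703125)
w [302 179  24   6  73] ((590.8209838867188, 10.56964111328125), (8.254956245422363, 63.01185989379883), 9.616815567016602)
w [275 183  24   6  73] ((577.9656982421875, 83.33563232421875), (8.450826644897461, 62.58092498779297), 10.250473022460938)
w [308 224  25   6  80] ((468.9799499511719, -10.757614135742188), (8.688277244567871, 63.67343521118164), 9.593008995056152)
w [280 228  25   7  84] ((456.0065612792969, 62.962730407714844), (8.93262767791748, 64.37712097167969), 10.214088439941406)
```

View pics/w.png

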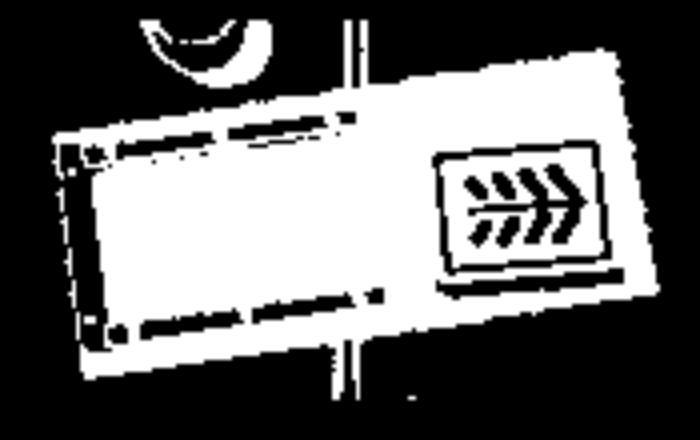

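Block is at about bed (-21, -108) mm, turned -3.6°. The bed sits at about (537, -42) mm with a yaw of 10.0°. So the plan is:
1. Push on the near side with spread fingers, which squares and centres the block.
2. Push it up the lane from behind.

I'll hover first, then re-measure with the wrist camera.

move_arm(
  motion=[-0.0232,0.018,0,0,0,0,-0.0232,0.018,0,0,0,0,-0.0232,0.018,0,0,0,0,-0.0232,0.018,0,0,0,0,-0.0232,0.018,0,0,0,0,-0.0232,0.018,0,0,0,0,-0.0232,0.018,0,0,0,0,-0.0232,0.018,0,0,0,0,-0.0232,0.018,0,0,0,0,-0.0232,0.018,0,0,0,0,-0.0232,0.018,0,0,0,0,-0.0232,0.018,0,0,0,0,-0.0232,0.018,0,0,0,0,-0.0232,0.018,0,0,0,0,-0.0232,0.018,0,0,0,0,-0.0232,0.018,0,0,0,0,0,0,0,0,0,0.0875,0,0,0,0,0,0.0875,0,0,0,0,0,0],
  claw=0.06,
)

```text
t: 1.88
eef_pos: [0.4558, -0.1653, 0.2392]
orientation: [-0.0, -0.086, 0.996, 0.0]
contact_force: [0.3, 0.5, 0.3]
width: 0.0598
```

Run:
```python
from h import *; from cell import r
s=r.read_state(); print({k:np.round(v,4) for k,v in s.items()})
c=r.camera("wrist"); cv2.imwrite("pics/w1.png",c["image"][:,:,::-1])
```

```text
{'t': np.float64(1.8833), 'joint_pos': array([ 6.9300e-02, -2.7000e-01, -1.9970e-01, -1.0000e-04, -1.6413e+00,
       -1.4671e+00]), 'joint_vel': array([-0.0175, -0.0034,  0.0004,  0.0019, -0.0003,  0.1502]), 'joint_efforts': array([ 4.23600e-01, -2.09133e+01,  3.46603e+01,  6.88510e+00,
        1.03000e-02, -1.22450e+00]), 'eef_pos': array([ 0.4558, -0.1653,  0.2392]), 'orientation': array([-1.000e-04, -8.640e-02,  9.963e-01,  1.000e-04]), 'contact_force': array([0.2806, 0.4937, 0.3125]), 'torque': array([ 0.0146, -0.0231,  0.0456]), 'width': np.float64(0.0598)}
```

View pics/w1.png

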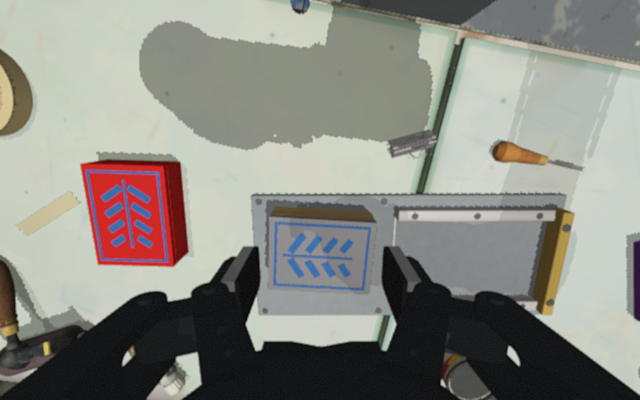

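The block is at about (322,255) with its blue frame fully visible. The near rail is at (397-550, 215), the mouth line at about x=397, and the clip at (412,143). I'll measure from this view.

```bash
cat >> h.py <<'E'
BO=np.array([.5368,-.0425]); BY=np.radians(10.0)
def tobed(P,o=BO,a=BY):
    d=np.atleast_2d(P)[:,:2]-o; return np.c_[d@[np.cos(a),np.sin(a)],d@[-np.sin(a),np.cos(a)]]
def toworld(b,o=BO,a=BY):
    b=np.atleast_2d(b); return np.c_[b@[np.cos(a),-np.sin(a)],b@[np.sin(a),np.cos(a)]]+o
def maskrect(c,lo,hi,box,z,minarea=1):
    hsv=cv2.cvtColor(c["image"],cv2.COLOR_RGB2HSV); m=cv2.inRange(hsv,lo,hi); k=np.zeros_like(m); x0,y0,x1,y1=box; k[y0:y1,x0:x1]=1; m*=k
    ys,xs=np.nonzero(m); P=cast(c,np.c_[xs,ys],z); b=tobed(P)*1e3
    return cv2.minAreaRect(b.astype(np.float32)),len(xs),b
E
python3 - <<'E'
from h import *; from cell import r
c=r.camera("wrist")
print("block frame",maskrect(c,(100,90,60),(125,255,255),(262,200,382,300),.052)[:2])
print("near rail",maskrect(c,(0,0,165),(180,40,255),(399,207,555,224),.022)[:2])
print("brass",maskrect(c,(15,120,90),(30,255,255),(530,200,580,320),.032)[:2])
print("mouth?",maskrect(c,(0,0,150),(180,40,255),(385,228,402,262),.008)[:2])
print("bed nearcorners R,L",tobed(cast(c,[(252,195),(565,195),(252,313)],.008))*1e3)
print("clip",tobed(cast(c,[(390,152),(437,134)],.02))*1e3)
im=c["image"][180:330,235:595]; cv2.imwrite("pics/w1c.png",cv2.resize(im[:,:,::-1],None,fx=2.2,fy=2.2))
E
```

```text
block frame (((-20.15249252319336, -106.86836242675781), (107.05150604248047, 78.66712951660156), 86.30094909667969), 1742)
near rail (((-59.414527893066406, 81.245849609375), (11.347525596618652, 187.0341033935547), 0.0635211169719696), 1342)
brass (((0.696533203125, 181.97494506835938), (13.171304702758789, 135.23587036132812), 89.78771209716797), 975)
mouth? (((-28.205669403076172, -13.556817054748535), (23.2364559173584, 3.836430788040161), 3.5809707641601562), 55)
bed nearcorners R,L [[ -82.4483771  -190.96460763]
 [ -82.87458182  193.75251317]
 [  83.7649085  -200.60191382]]
clip [[-135.99033441  -27.21721043]
 [-156.12516563   24.57841438]]
```

View pics/w1c.png

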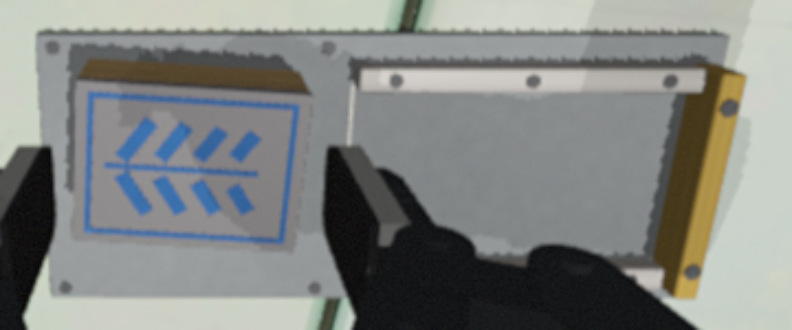

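Both views agree: block at bed (-20.5, -107) mm, turned -3.7°, with the bed model within 1–2 mm. The clip is well away at bed x < -135. I'll descend on the near side of the block.

move_arm(
  motion=[0,0,0.026,0,0,0,0,0,0.026,0,0,0,0,0,0.026,0,0,0,0,0,0.026,0,0,0,0,0,0.026,0,0,0,0,0,0.026,0,0,0,0,0,0.026,0,0,0,0,0,0.02,0,0,0,0,0,0.004,0,0,0,0,0,0,0,0,0,-0.006,0,0,0,0,0,-0.006,0,0,0,0,0,-0.005,0,0,0,0,0,-0.004,0,0,0,0,0,-0.004,0,0,0,0,0,-0.003,0,0,0,0,0,0,0,0,0,0,0],
)

```text
t: 3.4
eef_pos: [0.4834, -0.1614, 0.0336]
orientation: [-0.001, -0.087, 0.996, -0.0]
contact_force: [-1.9, -1.1, 1.0]
width: 0.0601
```

Run:
```python
from h import *; from cell import r
s=r.read_state(); print(s["eef_pos"],tobed(s["eef_pos"])*1e3,s["contact_force"])
c=r.camera("wrist"); cv2.imwrite("pics/w2.png",c["image"][:,:,::-1])
c=r.camera("top"); print(maskrect(c,(105,90,40),(125,255,255),(340,175,412,230),.052)[:2])
```

```text
[ 0.48339444 -0.16138971  0.03360706] [[ -73.23918917 -107.80972854]] [-1.90597439 -1.06163093  1.04633487]
(((0.0, 0.0), (0.0, 0.0), 0.0), 0)
```

View pics/w2.png

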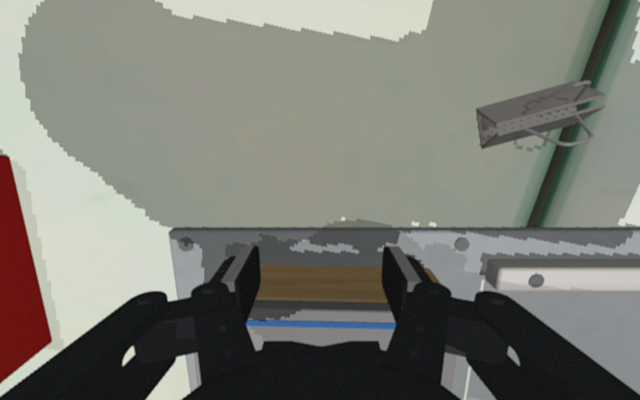

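The fingers are at the near side face (columns 255–385), with light contact of 2 N. I'll keep pushing.

move_arm(
  motion=[-0.003,0,0,0,0,0,-0.003,0,0,0,0,0,-0.003,0,0,0,0,0,-0.003,0,0,0,0,0,-0.002,0,0,0,0,0,-0.001,0,0,0,0,0,0,0,0,0,0,0,0,0,0,0,0,0],
)

```text
t: 4.17
eef_pos: [0.4975, -0.1584, 0.0332]
orientation: [-0.001, -0.087, 0.996, 0.0]
contact_force: [-4.5, -0.8, 3.9]
width: 0.0599
```

Run:
```python
from h import *; from cell import r
s=r.read_state(); print(s["eef_pos"],tobed(s["eef_pos"])*1e3,s["contact_force"])
c=r.camera("wrist"); cv2.imwrite("pics/w3.png",c["image"][:,:,::-1])
# blue stripe in wrist -> frame near edge (39.3 from block centre)
_,n,b=maskrect(c,(100,90,60),(125,255,255),(262,300,382,340),.052); p=np.polyfit(b[:,1],b[:,0],1); print("frame near edge x at y=-108",np.polyval(p,-108),"yaw deg",-np.degrees(p[0]))
```

```text
[ 0.49752357 -0.1584254   0.03322217] [[ -58.80996988 -107.34395297]] [-4.50073629 -0.84112223  3.90105276]
frame near edge x at y=-108 -41.153160736755645 yaw deg -0.05205978609363429
```

View pics/w3.png

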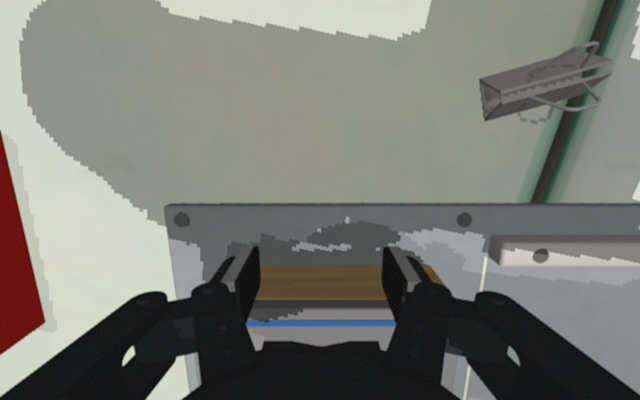

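The block is square to the lane (-0.05°) and sits about 2 mm short of the centre line. I'll push 2.5 mm more, then retreat, lift and go to hover behind it.

move_arm(
  motion=[-0.0015,0,0,0,0,0,-0.001,0,0,0,0,0,0,0,0,0,0,0,0.005,0,0,0,0,0,0.015,0,0,0,0,0,0.02,0,0,0,0,0,0,0,-0.03,0,0,0,0,0,-0.04,0,0,0,0,0,-0.04,0,0,0,0,0,-0.04,0,0,0,-0.024,-0.023,0,0,0,0,-0.024,-0.023,0,0,0,0,-0.024,-0.023,0,0,0,0,-0.024,-0.023,0,0,0,0,0,0,0,0,0,0],
)

```text
t: 5.47
eef_pos: [0.5743, -0.2405, 0.1785]
orientation: [-0.002, -0.087, 0.996, 0.001]
contact_force: [-0.8, 1.0, -2.0]
width: 0.0602
```

move_arm(
  motion=[0,0,0,0,0,-0.1208,0,0,0,0,0,-0.1208,0,0,0,0,0,-0.1208,0,0,0,0,0,-0.1208,0,0,0,0,0,-0.1208,0,0,0,0,0,-0.1208,0,0,0,0,0,-0.1208,0,0,0,0,0,-0.1208,0,0,0,0,0,-0.1208,0,0,0,0,0,-0.1208,0,0,0,0,0,-0.1208,0,0,0,0,0,-0.1208,0,0,0,0,0,-0.1208,0,0,0,0,0,0,0,0,0,0,0,0],
)

```text
t: 6.72
eef_pos: [0.5718, -0.2385, 0.1833]
orientation: [-0.0, 0.765, -0.644, 0.0]
contact_force: [0.0, 0.6, 0.0]
width: 0.06
```

Run:
```python
from h import *; from cell import r
s=r.read_state(); print(s["eef_pos"],tobed(s["eef_pos"])*1e3,s["contact_force"],s["joint_pos"].round(3)); print("tool y yaw",R.from_quat(s["orientation"][[1,2,3,0]]).apply([0,1,0]))
c=r.camera("wrist"); cv2.imwrite("pics/w4.png",c["image"][:,:,::-1])
c=r.camera("top"); cv2.imwrite("pics/t4.png",c["image"][:,:,::-1])
```

```text
[ 0.57177425 -0.23848378  0.18334132] [[   0.41068494 -199.07955699]] [0.02541111 0.55471346 0.00913317] [-0.073  0.092  0.038 -0.    -1.516  0.244]
tool y yaw [-0.98539453 -0.17028386 -0.00101498]
```

View pics/w4.png

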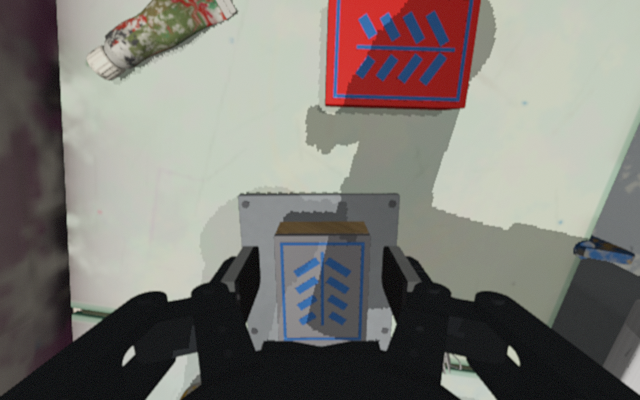

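View pics/t4.png

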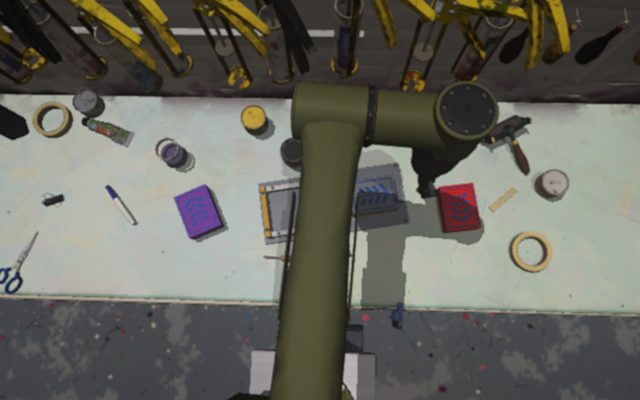

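The wrist view shows the block squarely ahead at columns 275–370, trailing face at about row 225. I'll measure its position and the bed corners at (240,195) and (398,195).

```bash
cat >> h.py <<'E'
def frame(c,box):
    _,n,b=maskrect(c,(100,90,60),(125,255,255),box,.052)
    rc=cv2.minAreaRect(b.astype(np.float32)); return rc,b[:,1].min(),n
E
python3 - <<'E'
from h import *; from cell import r
c=r.camera("wrist")
print(frame(c,(278,236,368,345)))
print("feed corners",tobed(cast(c,[(240,195),(398,195)],.008))*1e3)
E
```

```text
(((-0.7408447265625, -103.40788269042969), (108.7160873413086, 79.09471130371094), 89.94548034667969), np.float64(-157.76559686958885), 2422)
feed corners [[  83.98223276 -192.80012727]
 [ -80.55328944 -192.08149453]]
```

move_arm(
  motion=[0,0,0.024,0,0,-0.003,0,0,0.024,0,0,0,0,0,0.024,0,0,0,0,0,0.024,0,0,0,0,0,0.024,0,0,0,0,0,0.02,0,0,0,0,0,0.006,0,0,0,0,0,0,0,0,0,-0.006,0,0,0,0,0,-0.006,0,0,0,0,0,-0.006,0,0,0,0,0,-0.004,0,0,0,0,0,-0.004,0,0,0,0,0,-0.004,0,0,0,0,0,-0.004,0,0,0,0,0,-0.004,0,0,0,0,0,-0.004,0,0,0,0,0,-0.004,0,0,0,0,0,0,0,0,0,0,0,0,0,0,0,0,0],
)

```text
t: 8.53
eef_pos: [0.5639, -0.1936, 0.038]
orientation: [-0.0, 0.767, -0.642, 0.001]
contact_force: [0.9, -4.0, 2.9]
width: 0.06
```

Run:
```python
from h import *; from cell import r
s=r.read_state(); print(s["eef_pos"],tobed(s["eef_pos"])*1e3,s["contact_force"]); print("tool y yaw",R.from_quat(s["orientation"][[1,2,3,0]]).apply([0,1,0]))
c=r.camera("wrist"); cv2.imwrite("pics/w5.png",c["image"][:,:,::-1])
c=r.camera("scene"); cv2.imwrite("pics/s5.png",cv2.resize(c["image"][140:300,210:420,::-1],None,fx=3.6,fy=3.6,interpolation=cv2.INTER_CUBIC))
```

```text
[ 0.56389789 -0.19356423  0.03803261] [[   0.45418631 -153.47472301]] [ 0.93092004 -4.03183078  2.90790778]
tool y yaw [-0.98426445 -0.17669755 -0.00121411]
```

View pics/w5.png

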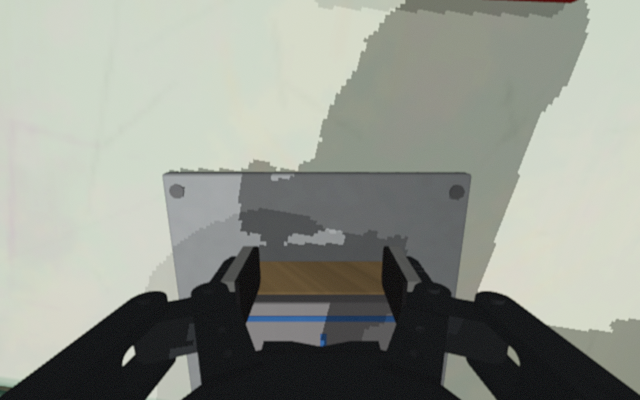

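View pics/s5.png

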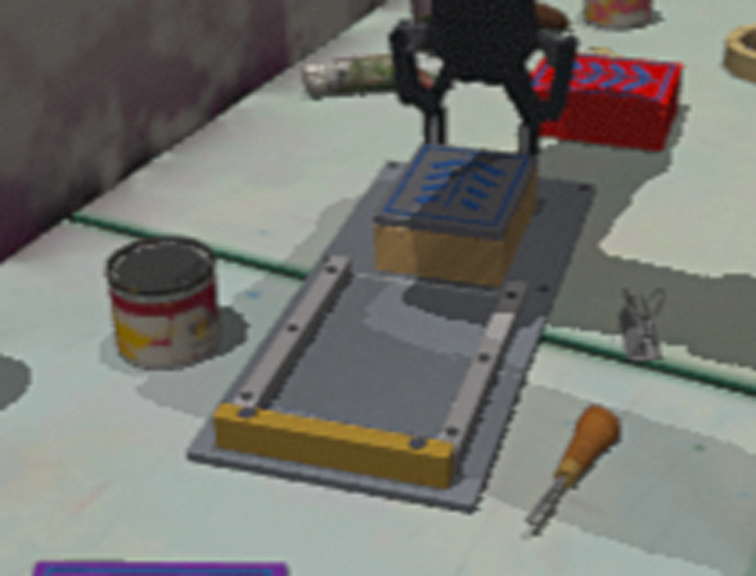

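The scene view shows the block just short of the mouth, with its leading bottom corners at crop (378,268) and (497,287). I'll check centring in this view.

Run:
```python
from h import *; from cell import r
c=r.camera("scene"); s=3.6
f=lambda L:[((x+.5)/s-.5+210,(y+.5)/s-.5+140) for x,y in L]
print("block front bottom",tobed(cast(c,f([(378,268),(497,287)]),.008)).round(4)*1e3)
print("block front top",tobed(cast(c,f([(375,222),(500,238)]),.052)).round(4)*1e3)
print("frame",frame(c,(315,178,360,205))[0])
print("stop top front corners",tobed(cast(c,f([(218,405),(452,443)]),.032)).round(4)*1e3)
im=c["image"][190:245,265:370,::-1]; cv2.imwrite("pics/s5c.png",cv2.resize(im,None,fx=7.5,fy=7.5,interpolation=cv2.INTER_CUBIC))
# projected rail inner edges, for reading
for x in(-55,55): print(x,((proj(c,np.c_[toworld([[x/1e3,-.015],[x/1e3,.175]]),[.022,.022]])-[265,190])*7.5).round(0).tolist())
```

```text
block front bottom [[ 42.6 -23. ]
 [-42.9 -20.3]]
block front top [[ 39.4 -10. ]
 [-46.4 -10.6]]
frame ((-0.18128585815429688, -80.18898010253906), (107.84808349609375, 79.87801361083984), 89.88385009765625)
stop top front corners [[ 71.5 183. ]
 [-65.  180.4]]
-55 [[654.0, 197.0], [495.0, 557.0]]
55 [[328.0, 151.0], [109.0, 488.0]]
```

View pics/s5c.png

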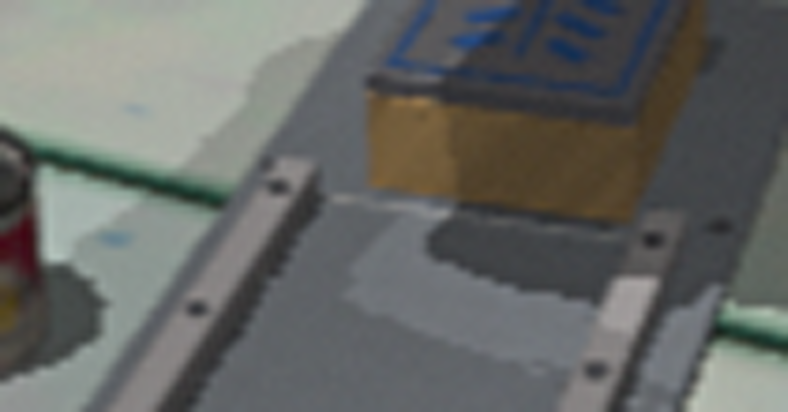

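Relative to the rails as seen in each view, the block sits about 2–3 mm to the near side. I'll drift 2.5 mm to the far side while advancing 40 mm.

move_arm(
  motion=[-0.004,-0.0003,0,0,0,0,-0.004,-0.0003,0,0,0,0,-0.004,-0.0003,0,0,0,0,-0.004,-0.0003,0,0,0,0,-0.004,-0.0003,0,0,0,0,-0.004,-0.0003,0,0,0,0,-0.004,-0.0003,0,0,0,0,-0.004,-0.0003,0,0,0,0,-0.004,0,0,0,0,0,-0.004,0,0,0,0,0,0,0,0,0,0,0],
)

```text
t: 9.6
eef_pos: [0.5586, -0.1536, 0.0373]
orientation: [0.0, 0.767, -0.642, -0.0]
contact_force: [0.2, -2.8, 1.7]
width: 0.0598
```

Run:
```python
from h import *; from cell import r
s=r.read_state(); print(s["eef_pos"],tobed(s["eef_pos"])*1e3,s["contact_force"])
c=r.camera("scene"); print(frame(c,(300,180,352,220)))
im=c["image"][180:285,255:385,::-1]; cv2.imwrite("pics/s6.png",cv2.resize(im,None,fx=5.6,fy=5.6,interpolation=cv2.INTER_CUBIC))
```

```text
[ 0.55864556 -0.15358356  0.03730272] [[   2.22422355 -113.18939556]] [ 0.24982728 -2.8439529   1.66223758]
(((2.0215492248535156, -39.61332321166992), (106.8937759399414, 79.2366714477539), 89.93412017822266), np.float64(-93.06169867282775), 244)
```

View pics/s6.png

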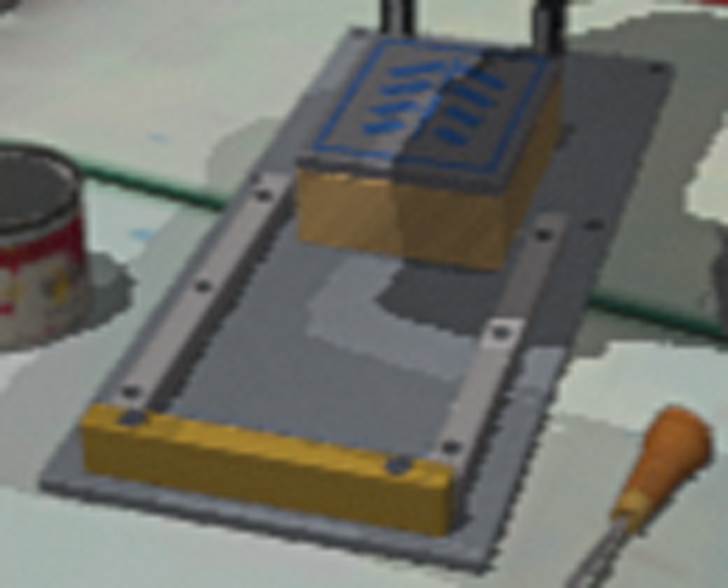

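The block is entering the lane squarely, with visible gaps on both sides. In this view it sits at x=+2, which matches the view's roughly +2 mm rail bias. I'll keep going straight.

move_arm(
  motion=[-0.005,0,0,0,0,0,-0.006,0,0,0,0,0,-0.006,0,0,0,0,0,-0.006,0,0,0,0,0,-0.006,0,0,0,0,0,-0.006,0,0,0,0,0,-0.006,0,0,0,0,0,-0.006,0,0,0,0,0,-0.006,0,0,0,0,0,-0.005,0,0,0,0,0,-0.004,0,0,0,0,0,0,0,0,0,0,0],
)

```text
t: 10.65
eef_pos: [0.5475, -0.0914, 0.0369]
orientation: [-0.0, 0.767, -0.641, -0.001]
contact_force: [0.7, 0.3, 0.5]
width: 0.0598
```

Run:
```python
from h import *; from cell import r
s=r.read_state(); print(s["eef_pos"],tobed(s["eef_pos"])*1e3,s["contact_force"])
c=r.camera("scene"); cv2.imwrite("pics/s7.png",cv2.resize(c["image"][180:285,255:385,::-1],None,fx=5.6,fy=5.6,interpolation=cv2.INTER_CUBIC))
print(frame(c,(285,180,350,240)))
```

```text
[ 0.54753219 -0.09142579  0.03694867] [[  2.07327212 -50.04612238]] [0.69793287 0.30987121 0.53097805]
(((1.6353111267089844, 22.93790626525879), (79.73919677734375, 107.41328430175781), 0.3927593231201172), np.float64(-30.59305766700407), 294)
```

View pics/s7.png

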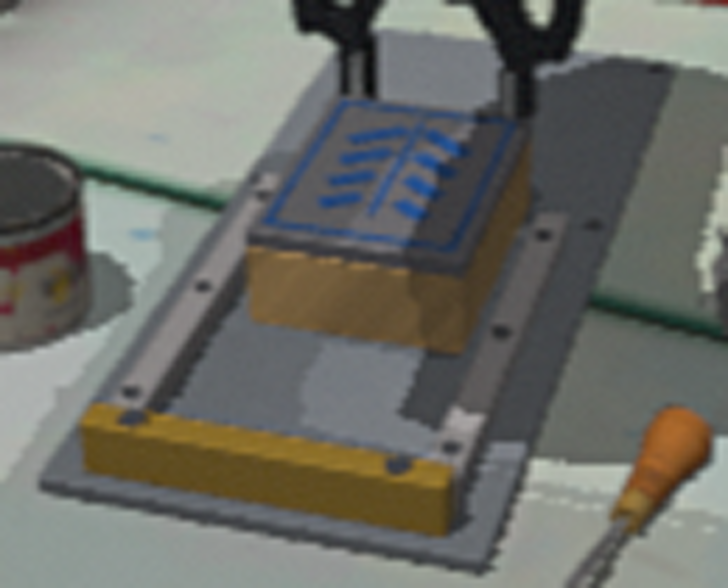

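Run:
```python
from h import *; from cell import r
c=r.camera("scene"); s=5.6
f=lambda L:[((x+.5)/s-.5+255,(y+.5)/s-.5+180) for x,y in L]
print("near rail inner top",tobed(cast(c,f([(482,330),(440,440)]),.022)).round(4)*1e3)
print("far rail inner top",tobed(cast(c,f([(248,250),(155,408)]),.022)).round(4)*1e3)
print("block bottom front",tobed(cast(c,f([(250,322),(458,350)]),.008)).round(4)*1e3)
print("block top front",tobed(cast(c,f([(248,240),(466,272)]),.052)).round(4)*1e3)
im=c["image"][205:280,265:360,::-1]; cv2.imwrite("pics/s7c.png",cv2.resize(im,None,fx=8,fy=8,interpolation=cv2.INTER_CUBIC))
```

```text
near rail inner top [[-51.4  83.4]
 [-53.9 155.1]]
far rail inner top [[ 56.6  52.8]
 [ 53.  165. ]]
block bottom front [[ 45.5  83.3]
 [-40.8  79.7]]
block top front [[ 41.8  90.1]
 [-46.5  89.7]]
```

View pics/s7c.png

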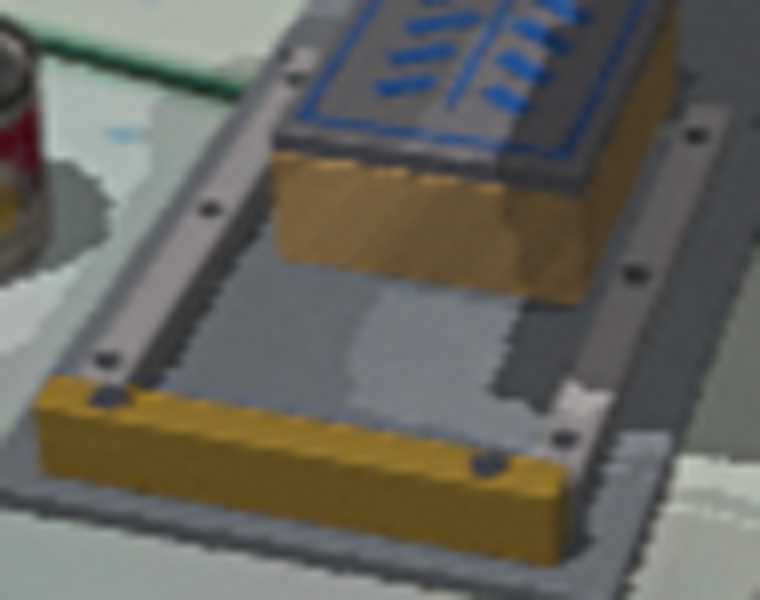

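The rails read about -52 and +55 and the block's front bottom edge -41 and +45.5, so it's centred within 1–2 mm. I'll continue to just short of the stop.

move_arm(
  motion=[-0.005,0,0,0,0,0,-0.006,0,0,0,0,0,-0.006,0,0,0,0,0,-0.006,0,0,0,0,0,-0.006,0,0,0,0,0,-0.006,0,0,0,0,0,-0.006,0,0,0,0,0,-0.006,0,0,0,0,0,-0.006,0,0,0,0,0,-0.006,0,0,0,0,0,-0.006,0,0,0,0,0,-0.006,0,0,0,0,0,-0.005,0,0,0,0,0,-0.004,0,0,0,0,0,-0.003,0,0,0,0,0,0,0,0,0,0,0],
)

```text
t: 12.08
eef_pos: [0.5333, -0.0102, 0.0375]
orientation: [-0.0, 0.767, -0.641, -0.0]
contact_force: [0.4, 0.5, -0.0]
width: 0.0602
```

Run:
```python
from h import *; from cell import r
s=r.read_state(); print(s["eef_pos"],tobed(s["eef_pos"])*1e3,s["contact_force"])
c=r.camera("scene"); cv2.imwrite("pics/s8.png",cv2.resize(c["image"][190:290,250:380,::-1],None,fx=6,fy=6,interpolation=cv2.INTER_CUBIC))
print(frame(c,(270,190,350,262)))
```

```text
[ 0.53329099 -0.01021391  0.03747889] [[ 2.15071946 32.40492168]] [ 0.44846886  0.4661491  -0.04414358]
(((1.5099220275878906, 105.38691711425781), (107.4547119140625, 79.90982818603516), 89.87317657470703), np.float64(51.65381878743168), 387)
```

View pics/s8.png

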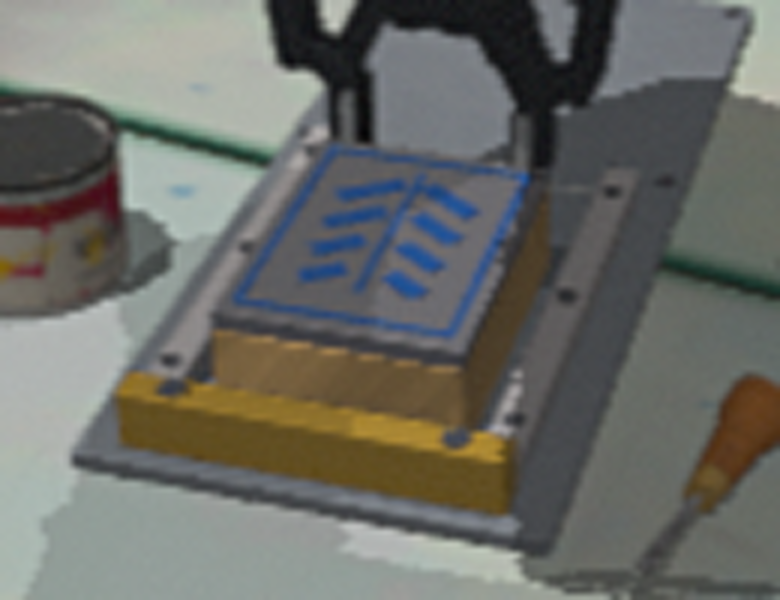

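About 10–12 mm remains and the block is centred. I'll creep to the stop, watching the force.

move_arm(
  motion=[-0.003,0,0,0,0,0,-0.002,0,0,0,0,0,-0.002,0,0,0,0,0,-0.001,0,0,0,0,0,-0.001,0,0,0,0,0,0,0,0,0,0,0],
)

```text
t: 12.63
eef_pos: [0.5318, -0.0022, 0.0376]
orientation: [-0.0, 0.767, -0.642, 0.0]
contact_force: [0.9, -3.6, 2.1]
width: 0.0601
```

move_arm(
  motion=[-0.001,0,0,0,0,0,-0.001,0,0,0,0,0,0,0,0,0,0,0],
)

```text
t: 12.88
eef_pos: [0.5315, -0.0002, 0.0376]
orientation: [-0.0, 0.767, -0.642, 0.0]
contact_force: [0.3, -4.4, 3.5]
width: 0.0601
```

move_arm(
  motion=[-0.001,0,0,0,0,0,0,0,0,0,0,0],
)

```text
t: 13.05
eef_pos: [0.5313, 0.0007, 0.0377]
orientation: [-0.0, 0.767, -0.642, 0.0]
contact_force: [0.6, -4.8, 3.2]
width: 0.0601
```

move_arm(
  motion=[-0.001,0,0,0,0,0,0,0,0,0,0,0],
)

```text
t: 13.22
eef_pos: [0.5311, 0.0017, 0.0376]
orientation: [-0.0, 0.767, -0.642, 0.0]
contact_force: [0.9, -4.1, 2.9]
width: 0.0599
```

move_arm(
  motion=[-0.001,0,0,0,0,0,0,0,0,0,0,0],
)

```text
t: 13.38
eef_pos: [0.5309, 0.0025, 0.0376]
orientation: [0.0, 0.767, -0.642, 0.0]
contact_force: [1.2, -6.3, 3.1]
width: 0.0601
```

move_arm(
  motion=[-0.001,0,0,0,0,0,0,0,0,0,0,0],
)

```text
t: 13.55
eef_pos: [0.5307, 0.0025, 0.0377]
orientation: [0.001, 0.767, -0.642, 0.001]
contact_force: [1.6, -9.5, 2.4]
width: 0.0603
```

The force is rising (9.5 N) and the position has stalled, so the block is touching the stop. I'll press a little more to square it.

move_arm(
  motion=[-0.001,0,0,0,0,0,0,0,0,0,0,0],
)

```text
t: 13.72
eef_pos: [0.5307, 0.0025, 0.0377]
orientation: [0.001, 0.767, -0.642, 0.001]
contact_force: [3.5, -13.5, 1.7]
width: 0.06
```

move_arm(
  motion=[-0.001,0,0,0,0,0,0,0,0,0,0,0],
)

```text
t: 13.88
eef_pos: [0.5306, 0.0026, 0.0377]
orientation: [0.002, 0.767, -0.642, 0.002]
contact_force: [4.9, -17.9, 0.8]
width: 0.0599
```

Run:
```python
from h import *; from cell import r
s=r.read_state(); print(s["eef_pos"],tobed(s["eef_pos"])*1e3,s["contact_force"])
c=r.camera("scene"); cv2.imwrite("pics/s9.png",cv2.resize(c["image"][190:290,250:380,::-1],None,fx=6,fy=6,interpolation=cv2.INTER_CUBIC))
print(frame(c,(265,190,350,262)))
```

```text
[0.53064312 0.00257984 0.03774001] [[ 1.76469141 45.46410707]] [  4.94580416 -17.91945192   0.81621659]
(((1.2819366455078125, 117.74966430664062), (107.76178741455078, 79.39911651611328), 89.8731689453125), np.float64(63.94033744631783), 403)
```

View pics/s9.png

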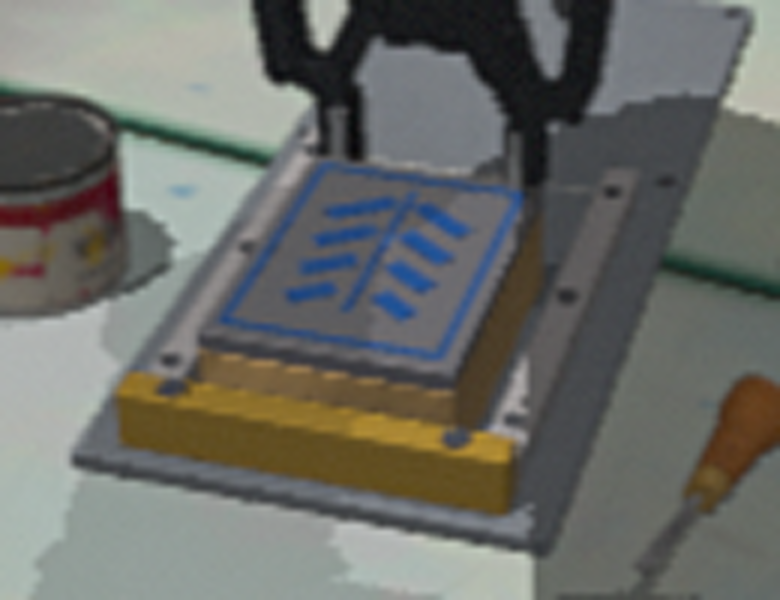

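The block is flat on the stop, with an 18 N reaction. I'll back straight off, lift clear, and check.

move_arm(
  motion=[0.002,0,0,0,0,0,0.003,0,0,0,0,0,0.006,0,0,0,0,0,0.012,0,0,0,0,0,0.015,0,0,0,0,0,0.01,0,0,0,0,0,0,0,-0.02,0,0,0,0,0,-0.035,0,0,0,0,0,-0.035,0,0,0,0,0,-0.035,0,0,0,0,0,-0.035,0,0,0,0,0,-0.02,0,0,0,0.03,0,0,0,0,0,0.03,0,0,0,0,0,0,0,0,0,0,0,0,0,0,0,0,0],
)

```text
t: 15.27
eef_pos: [0.5492, -0.1019, 0.2167]
orientation: [0.0, 0.766, -0.643, -0.001]
contact_force: [-0.0, 0.3, 0.4]
width: 0.0601
```

Run:
```python
from h import *; from cell import r
s=r.read_state(); print(s["eef_pos"],tobed(s["eef_pos"])*1e3,s["contact_force"])
c=r.camera("scene"); cv2.imwrite("pics/s10.png",cv2.resize(c["image"][170:290,225:410,::-1],None,fx=4.2,fy=4.2,interpolation=cv2.INTER_CUBIC))
print(frame(c,(265,190,350,262)))
c=r.camera("wrist"); cv2.imwrite("pics/w10.png",c["image"][:,:,::-1])
c=r.camera("top"); cv2.imwrite("pics/t10.png",c["image"][:,:,::-1])
```

```text
[ 0.54918054 -0.1019432   0.21665753] [[  1.87024559 -60.68997852]] [-0.01531165  0.32880808  0.37881093]
(((1.2831459045410156, 118.2969970703125), (107.68579864501953, 79.39911651611328), 89.8731689453125), np.float64(64.52096700530655), 407)
```

View pics/s10.png

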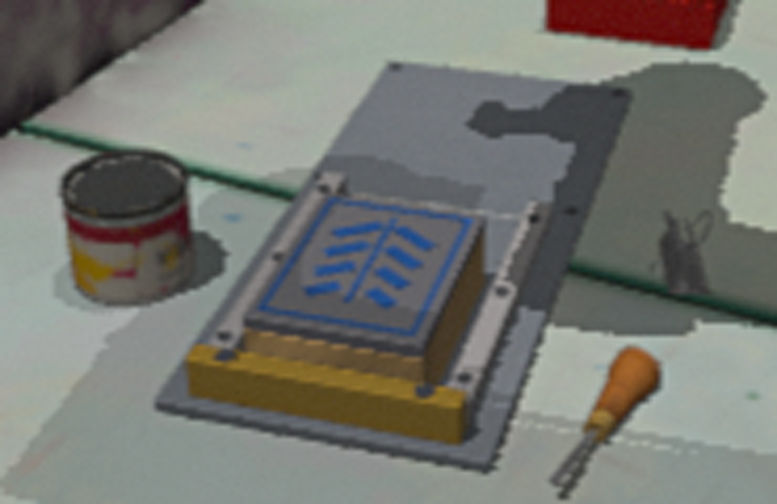

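View pics/w10.png

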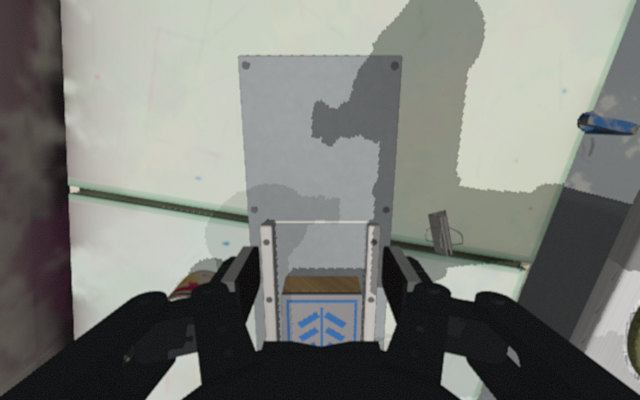

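The block sits centred against the stop with gaps on both sides. The tin, gouge and clip haven't moved, and the arm is 0.2 m up with no contact force. Handing in.

```bash
python3 -c "
from cell import r
print(r.job_done())"
```

```text
the job is handed in; nothing more can be done
None
```

I pushed the lino block up the lane until it stood square against the brass stop, and handed the job in after about 15 s of robot time. I first squared and centred it by pushing its near side with spread fingers, then pushed it up the lane from behind. The fingertips stayed above rail height inside the lane.

**Last checks:**
- **At the stop:** the tool stopped advancing while the push force rose to 18 N. The scene camera showed the block about 0.1° off square.
- **Clear of the rails:** the block is within about 2 mm of the lane centre and gaps to both rails are visible.
- **Other items:** by eye, the tin, gouge and clip are where they started.
- **Arm:** it finished about 0.2 m up and clear, reading about 0.5 N, which is the no-contact level.

**Disagreements:**
- **Distance along the lane:** the scene camera put the block at y = 118 mm instead of the nominal 115. I put that down to camera calibration (good to about 2 mm), because the push force showed it was against the stop.
- **Across the lane:** the views differed by 1–2 mm on where the rails lie, well inside the 10 mm of room each side.

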